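# Fetch the pencil tin from behind the front row

## Robot

A 6-joint arm with a two-finger parallel gripper is mounted at the origin on the work surface. World frame = base frame: x ahead of the robot, y to its left, z up, the work surface at z = 0. Lengths are in mm, angles in degrees, forces in N, time in s.
With the tool pointing down it reaches from about 275 to 825 mm from the base axis. Payload 4.9 kg.
Tool frame: the origin (TCP) lies midway between the tips of the shut fingers; the grasp point (between the pads) lies bot.hold_point_z behind it (bot.hold_point_z is the distance from the TCP to the grasp point, in mm); z points along the fingers, y is the line along which they close (so a half turn about z gives the same grasp; the last joint's range is limited). The gripper opens to 85 mm and grips with 20 to 120 N. Pads are 22 mm wide; open, the fingers measure 114 mm over their backs; the gripper's body (76 mm by 85 mm) begins 54 mm behind the grasp point. The pads swing forward as they close: fully open they stand 13 mm farther back than shut.
Start: joints at [-77.705, 18.69, -11.035, 60.275, 0, 82.311], TCP at [187.986, -516.894, 231.281] pointing down, gripper open.
Joint ranges: [-152.03, 152.03], [-55.5, 102.48], [-74.3, 77.21], [-110.64, 120.58], [-84.22, 78.4], [-180, 180]. Speed limits (degrees/s): [147.25, 147.25, 180, 180, 180, 180].

## Interface

Orientations are given as [roll, pitch, yaw] about the fixed x, y, z axes, in that order (R = Rz(yaw) Ry(pitch) Rx(roll)).
In Python, from workcell import bot, eyes gives the robot as it stands. The module is installed in compiled form; this text tells all that it offers. Calls block until the motion is done:
- bot.move_to(position, orientation): joint-space move of the TCP to a pose.
- bot.move_l(position, frame=None, vel=150): straight line of the TCP; frame=None keeps the orientation; vel is the mean speed in mm/s.
- bot.move_joints(angles): joint-space move.
- bot.move_gripper(opening, strength=None): finger opening in mm; strength is the grip in N (None keeps the last); returns when the fingers have stopped.
- bot.wait(seconds).
- bot.ik(position, orientation): joint angles nearest the present ones, or None.
- bot.state(): the state.
- eyes.get_image(name): name is "scene" or "top" or "wrist"; returns the picture (420x560x3 uint8, blue, green, red); there is no depth.
- eyes.get_calibration(name): a dict with "K" (3x3 intrinsics, pixels), "view" (4x4, takes a point from world to camera coordinates). Camera axes: x right, y down, z forward; pixel columns grow to the right and rows downward; lengths in mm; the calibration is good to about 2 mm. The wrist camera is an equidistant fisheye: a pixel r from the principal point sees the ray r / f radians off the axis. A picture is of the moment at which its call begins: read the wrist's pose just before it. get_calibration takes no time and is no camera call; for the wrist camera it gives the pose at the moment of the call.
A pose or a line that the arm cannot do raises bot.IKError and nothing moves.
- bot.finish_job(): hands the job in; it is judged then, once.
The state is a dict: "time_s": time; "joints": joint angles; "qvel": joint speeds; "joint_efforts": joint torques, N m; "eef_pos": TCP position; "tcp_rot": TCP orientation; "contact_force": force on the tool from outside, world axes, zero at the start; "moment": the same for the moment, N m; "grip_width": finger opening in mm; "grip_force": force on a finger pad.
Only numpy, scipy, OpenCV 4.12 (cv2) and the standard library are available. Lean on these libraries where they do the work, as an engineer would, in place of code of your own. Each camera call takes 0.05 s, during which the arm holds its last target. There are 200 camera calls.

## Task

A customer wants the flat pencil tin that lies behind the three upright goods in the white wire basket: first move the flask, the glue bottle and the pencil tube out onto the green counter mat, all three standing, then lay the tin flat in the grey customer tray next to the notebook, and then stand each of the three back in the basket on the very spot it came from. Keep everything upright, set it down without dropping it, and leave the notebook, the stapler and the pen pot where they are.

Things in the scene. Friction and masses are not known exactly. Their poses are not given: they have to be found in the camera images.
- basket: White wire basket, fixed, open on top. Origin: centre of its underside; x from its front (robot side at yaw 0) to its back, z up. Inside 190 (x) by 236 mm (y); flat liner 10 mm above the origin; walls 57 mm high (over the counter). At the start three upright goods stand in a row along y, 70 mm apart, at x about -43 mm, in any order; the tin lies behind them.
- flask: Steel drinking flask, upright and round: body 60 mm in diameter up to 118 mm, narrowing to a black cylindrical cap 44 mm in diameter from 140 to 173 mm (its top). Origin: centre of its underside, z up. 0.2 to 0.4 kg. Can be gripped by the cap.
- glue: White plastic school-glue bottle, upright and round: body 56 mm in diameter up to 85 mm, shoulder narrowing to 110 mm, then a grey cylindrical cap 30 mm in diameter from 114 to 150 mm (its top). Origin: centre of its underside, z up. 0.14 to 0.28 kg. Can be gripped by the cap.
- tube: Upright brown cardboard tube of coloured pencils: 58 mm in diameter, with a bare metal lid 60 mm in diameter from 134 to 168 mm (its top). Origin: centre of its underside, z up. 0.15 to 0.31 kg. Can be gripped by the lid.
- tin: Closed metal pencil tin lying flat: 60 mm (x) by 190 mm (y) by 34 mm high (z). Origin: centre of its underside. Starts in the basket, about 8 mm behind the upright goods and about 38 mm from the basket's back wall, its long side along the basket's y. 0.13 to 0.25 kg.
- mat: Green counter mat, fixed, 280 mm (x) by 250 mm (y), 3 mm thick: the side area where the upright goods wait. Origin: centre of its underside. The stapler lies along its far (+x) edge; the rest is free.
- tray: Grey plastic customer tray, fixed, open at the top, 260 mm (x) by 240 mm (y) by 45 mm high outside, walls and floor 4 mm thick. Origin: centre of its underside; its floor is 4 mm above it. The notebook lies in its far (+x) half; the near (-x) half is free and takes the tin lengthways along the tray's y.
- notebook: Bystander: blue hardback notebook, 107 by 150 by 14.5 mm, lying in the far half of the tray, long side along the tray's y. Loose, not to be shifted. Origin: centre of its underside.
- stapler: Bystander: black desk stapler, 36 by 125 by 45 mm high, lying along the far edge of the mat, long side along the mat's y. Loose, not to be shifted. Origin: centre of its underside.
- penpot: Bystander: round dark steel pen pot, 76 mm in diameter, 100 mm high, with pens standing up to about 165 mm, on the counter beyond the work area. Loose, not to be shifted. Origin: centre of its underside.
Not all that is in view belongs to the job. Leave any orange or red look-alike of the tube alone.

How it is judged (in metres and radians):
On the way, in this order (a step that is already met when the one before it is completed fails the run):
1. the flask, the glue bottle and the pencil tube all stand upright on the counter mat, let go (x of flask in the frame of mat between -0.14 and 0.14 m and y of flask in the frame of mat between -0.125 and 0.125 m and z of flask in the frame of mat between -0.002 and 0.008 m and linear speed of each of flask, glue, tube below 0.03 m/s and angle between each of flask, glue, tube's own z axis and vertical below 0.1 rad and contact force between the fingers and flask below 0.3 N and x of glue in the frame of mat between -0.14 and 0.14 m and y of glue in the frame of mat between -0.125 and 0.125 m and z of glue in the frame of mat between -0.002 and 0.008 m and contact force between the fingers and glue below 0.3 N and x of tube in the frame of mat between -0.14 and 0.14 m and y of tube in the frame of mat between -0.125 and 0.125 m and z of tube in the frame of mat between -0.002 and 0.008 m and contact force between the fingers and tube below 0.3 N), for 0.2 s.
2. the pencil tin lies flat on the floor of the tray, let go (x of tin in the frame of tray between -0.115 and 0.115 m and y of tin in the frame of tray between -0.105 and 0.105 m and z of tin in the frame of tray between 0 and 0.01 m and linear speed of tin below 0.03 m/s and angle between tin's own z axis and vertical below 0.1 rad and contact force between the fingers and tin below 0.3 N), for 0.2 s.
At the end, for the whole second after the job is handed in: The tin lies flat (0.1 rad) on the tray's floor (within 6 mm), centre within 115 (x) and 105 mm (y) of the tray's; flask, glue and tube each stand upright (0.1 rad) within 15 mm of their own starting spot in the basket; all at rest (x of tin in the frame of tray between -0.115 and 0.115 m and y of tin in the frame of tray between -0.105 and 0.105 m and z of tin in the frame of tray between 0 and 0.01 m and linear speed of each of tin, flask, glue, tube below 0.03 m/s and angle between each of tin, flask, glue, tube's own z axis and vertical below 0.1 rad and angular speed of each of tin, flask, glue, tube below 0.3 rad/s and distance of each of flask, glue, tube from where it was at the start of the episode below 0.015 m); the robot touches nothing.
It fails at once if one of the goods is tipped more than 0.5 rad (angle between any of flask, glue, tube, tin's own z axis and vertical above 0.5 rad).
It fails at once if one of the goods is dropped or knocked (faster than 0.5 m/s while not held) ((linear speed of flask above 0.5 m/s and contact force between the fingers and flask below 0.05 N) or (linear speed of glue above 0.5 m/s and contact force between the fingers and glue below 0.05 N) or (linear speed of tube above 0.5 m/s and contact force between the fingers and tube below 0.05 N) or (linear speed of tin above 0.5 m/s and contact force between the fingers and tin below 0.05 N)).
It fails at once if the notebook, the stapler or the pen pot is shifted by more than 20 mm (distance of any of notebook, stapler, penpot from where it was at the start of the episode above 0.02 m).
It also fails if it takes over 147 s, if anything falls off the work surface, if the arm or the gripper's body presses on something with over 40 N, if the wrist force passes 120 N, or if a joint passes its speed limit or range.

## Working session

There is one attempt and no reset: what is moved stays moved. The work goes in short steps, each a Python script; the robot and the scene stay as the last script left them, time stands still between calls to the robot, and variables do not carry over. Pictures are saved under pics/ and viewed, at most 14 in all, crops included, and the job is handed in when it is done.

```bash
mkdir -p pics
python3 - <<'E'
from workcell import bot, eyes
import cv2
for n in ("scene","top","wrist"):
    im=eyes.get_image(n); cv2.imwrite(f"pics/{n}0.png",im); c=eyes.get_calibration(n); print(n,c["K"],c["view"])
print(bot.state(), bot.hold_point_z)
E
```

```text
scene [[504.05122409   0.         278.21739713]
 [  0.         504.05122409 208.81072439]
 [  0.           0.           1.        ]] [[-7.48953286e-01  6.62589306e-01 -6.66233616e-03  4.23842453e+02]
 [ 5.44455366e-01  6.09628446e-01 -5.76126299e-01 -2.06030415e+02]
 [-3.77673575e-01 -4.35119030e-01 -8.17333531e-01  1.44929434e+03]
 [ 0.00000000e+00  0.00000000e+00  0.00000000e+00  1.00000000e+00]]
top [[501.6862609    0.         289.35266003]
 [  0.         501.6862609  209.94070387]
 [  0.           0.           1.        ]] [[ 2.26196082e-02 -9.99392562e-01  2.65115322e-02 -1.04123264e+02]
 [-9.88414795e-01 -2.63363478e-02 -1.49474376e-01  5.19986893e+02]
 [ 1.50081796e-01 -2.28233389e-02 -9.88410112e-01  1.21898656e+03]
 [ 0.00000000e+00  0.00000000e+00  0.00000000e+00  1.00000000e+00]]
wrist [[325.1922621   0.        279.0991591]
 [  0.        325.1922621 210.8093287]
 [  0.          0.          1.       ]] [[ 3.40684658e-01 -9.40176124e-01 -1.67909787e-03 -5.48865330e+02]
 [-8.91631840e-01 -3.23659459e-01  3.16602616e-01 -4.20142179e+01]
 [-2.98205677e-01 -1.06364517e-01 -9.48556780e-01  3.80915307e+02]
 [ 0.00000000e+00  0.00000000e+00  0.00000000e+00  1.00000000e+00]]
{'time_s': 0.15, 'joints': array([-7.77041672e+01,  1.87220360e+01, -1.10775705e+01,  6.02735222e+01,
       -1.74165804e-04,  8.23119107e+01]), 'qvel': array([ 0.01931216, -0.20046486,  0.21316123, -0.02685347, -0.00150935,
        0.01745885]), 'joint_efforts': array([-1.88600147e-04, -4.43704212e+01,  2.62664258e+01,  1.05214852e-02,
       -1.11252255e-04,  3.01524267e-06]), 'eef_pos': array([ 187.89441626, -516.46126384,  230.69384213]), 'tcp_rot': array([-1.79927505e+02, -9.61055852e-03,  1.99839161e+01]), 'contact_force': array([ 0.41465278, -0.05474058, -0.72513153]), 'moment': array([ 0.0157473 , -0.00189084, -0.05733905]), 'grip_force': 0.0, 'grip_width': 85.07861018736024} 18.700000000000003
```

View pics/top0.png

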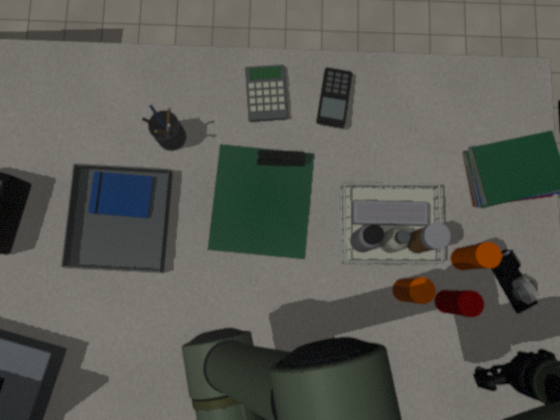

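View pics/scene0.png

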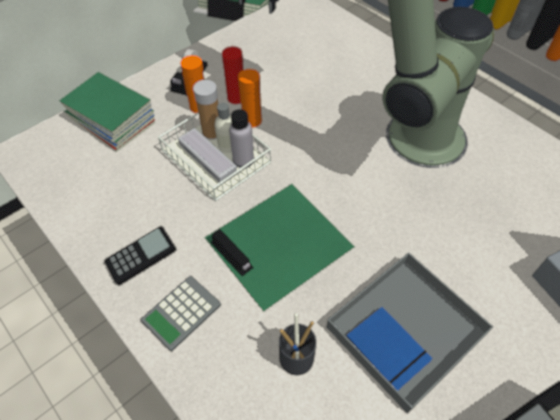

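The top view shows the tray at the left (120,218) with the notebook, the mat at the centre (262,200) with the stapler at (282,158), and the basket at the right (395,222). In the basket the flask cap is at (372,236), the glue at (400,239) and the tube lid at (435,236), with the tin behind them at (391,212). Orange and red look-alikes stand just outside the basket at (476,255), (413,290) and (460,302).

```bash
cat > h.py <<'E'
from workcell import bot, eyes
import numpy as np, cv2
def ray(c,uv,fish=False):
    K,V=np.array(c["K"]),np.array(c["view"]); R,t=V[:3,:3],V[:3,3]
    x=(uv[0]-K[0,2])/K[0,0]; y=(uv[1]-K[1,2])/K[1,1]
    if fish:
        th=np.hypot(x,y); d=np.array([x/th*np.sin(th),y/th*np.sin(th),np.cos(th)])
    else: d=np.array([x,y,1.])
    return -R.T@t, R.T@d
def on(c,uv,z,fish=False):
    o,d=ray(c,uv,fish); return (o+d*(z-o[2])/d[2])[:2]
def proj(c,p,fish=False):
    K,V=np.array(c["K"]),np.array(c["view"]); q=V[:3,:3]@np.array(p,float)+V[:3,3]
    if fish:
        r=np.hypot(*q[:2]); s=np.arctan2(r,q[2])/r; return np.array([K[0,0]*q[0]*s+K[0,2],K[1,1]*q[1]*s+K[1,2]])
    return np.array([K[0,0]*q[0]/q[2]+K[0,2],K[1,1]*q[1]/q[2]+K[1,2]])
E
python3 - <<'E'
from h import *
im=cv2.imread("pics/top0.png"); c=eyes.get_calibration("top")
print("cam",ray(c,(0,0))[0])
hsv=cv2.cvtColor(im,cv2.COLOR_BGR2HSV)
def rect(mask,z,name,roi):
    m=np.zeros_like(mask); x0,y0,x1,y1=roi; m[y0:y1,x0:x1]=mask[y0:y1,x0:x1]
    cs=max(cv2.findContours(m,0,2)[0],key=cv2.contourArea)
    P=np.float32([on(c,p[0],z) for p in cv2.convexHull(cs)]); print(name,cv2.minAreaRect(P))
rect(cv2.inRange(hsv,(55,80,30),(85,255,255)),3,"mat",(200,140,320,265))
rect(cv2.inRange(hsv,(100,120,60),(130,255,255)),14.5,"note",(70,160,180,270))
rect(cv2.inRange(im,(0,0,0),(35,35,35)),45,"stapler",(245,140,315,170))
for n,uv,z in [("flask",(372,236),183),("glue",(400,238),160),("tube",(436,236),178),("tin",(391,212),44)]: print(n,on(c,uv,z))
for n,uvs,z in [("tray",[(75,165),(172,169),(165,271),(63,267)],45),("basket",[(342,185),(444,185),(447,263),(341,263)],57)]:
    P=np.array([on(c,u,z) for u in uvs]); print(n,P.round(),P.mean(0))
cr=im[160:320,320:540]; cv2.imwrite("pics/crop1.png",cv2.resize(cr,None,fx=3.6,fy=3.6,interpolation=cv2.INTER_CUBIC))
E
```

```text
cam [ 333.37027351  -62.54411651 1285.34382346]
mat ((550.736328125, -19.275863647460938), (245.5048065185547, 273.9677429199219), 85.67748260498047)
note ((554.7744140625, 329.5344543457031), (127.98792266845703, 106.85865020751953), 86.6738052368164)
stapler ((654.6070556640625, -68.228515625), (36.52745056152344, 119.33361053466797), 1.6673997640609741)
flask [ 447.25666925 -272.41964619]
glue [ 446.69536106 -340.45319605]
tube [ 451.39743093 -416.92407026]
tin [ 523.43320115 -347.0180589 ]
tray [[621. 449.]
 [618. 207.]
 [363. 209.]
 [367. 456.]] [492.2793129  329.93867213]
basket [[ 587. -221.]
 [ 594. -479.]
 [ 398. -481.]
 [ 392. -220.]] [ 492.6605495  -350.39443804]
```

View pics/crop1.png

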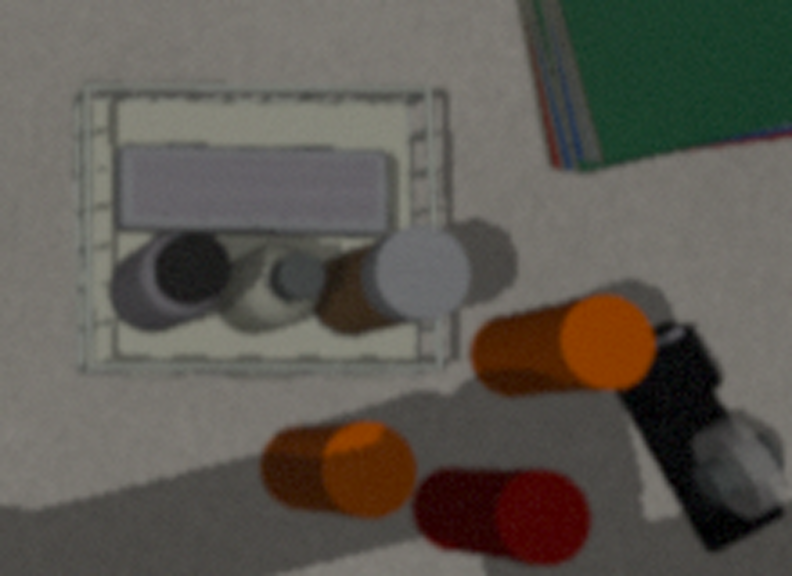

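View pics/wrist0.png

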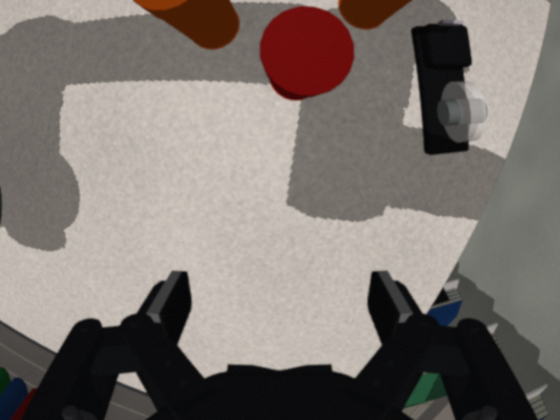

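The crop shows the cap centres at about (192,267) for the flask, (299,275) for the glue and (422,273) for the tube. The wrist camera looks past the fingers toward tool -x. I'll hover near the basket for a close view.

Run:
```python
from h import *
c=eyes.get_calibration("top")
for n,uv,z in [("flask",(373.3,234.2),183),("glue",(403.1,236.4),160),("tube",(437.2,235.8),178)]: print(n,on(c,uv,z))
bot.move_l([188,-517,330]); bot.move_to([450,-215,330],[180,0,90])
c=eyes.get_calibration("wrist"); im=eyes.get_image("wrist"); cv2.imwrite("pics/wrist1.png",im)
np.save("w1.npy",c["view"]); print(ray(c,(10,0),True)[0], bot.state()["eef_pos"],bot.state()["joints"],bot.state()["time_s"])
```

```text
flask [ 451.33534556 -275.32272456]
glue [ 450.50972153 -347.55515323]
tube [ 451.91424119 -419.63482835]
[ 448.63188327 -134.66350699  472.82549314] [ 449.70008212 -215.97568038  329.84517404] [-3.41276409e+01  1.04523305e+01 -7.57110263e+00  7.19829099e+01
 -1.57472826e-02  5.59827974e+01] 2.4917
```

View pics/wrist1.png

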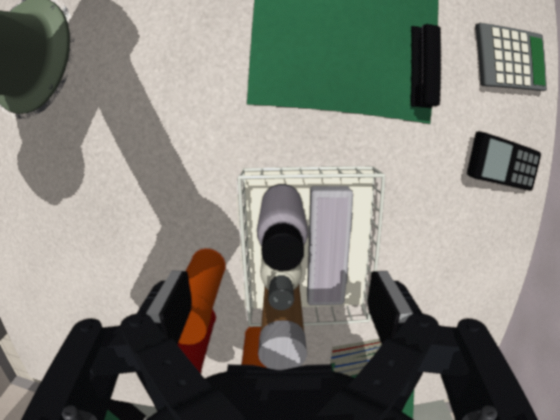

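The wrist view shows the basket at (310,245), the flask cap at (284,247), the glue cap at (281,292) and the tin at (330,246). The fingers hide the tube lid at the bottom edge. The image top is +y, so I'll put the camera right over the basket.

Run:
```python
from h import *
bot.move_to([475,-470,370],[180,0,90]); bot.wait(0.3)
c=eyes.get_calibration("wrist"); im=eyes.get_image("wrist"); np.save("w2.npy",c["view"])
cv2.imwrite("pics/wrist2raw.png",im)
x0,y0=180,60
cr=cv2.resize(im[y0:y0+250,x0:x0+260],None,fx=2.4,fy=2.4,interpolation=cv2.INTER_CUBIC)
for p,r,z in [((451.3,-275.3),22,183),((450.5,-347.5),15,160),((451.9,-419.6),30,178)]:
    q=np.array([proj(c,(p[0]+r*np.cos(t),p[1]+r*np.sin(t),z),True) for t in np.linspace(0,6.28,40)])
    cv2.polylines(cr,[np.int32((q-[x0,y0])*2.4)],True,(0,255,255),1)
cv2.imwrite("pics/wrist2.png",cr); print(bot.state()["eef_pos"],bot.state()["time_s"])
```

```text
[ 475.37481105 -469.18184596  370.4960716 ] 3.8583
```

View pics/wrist2.png

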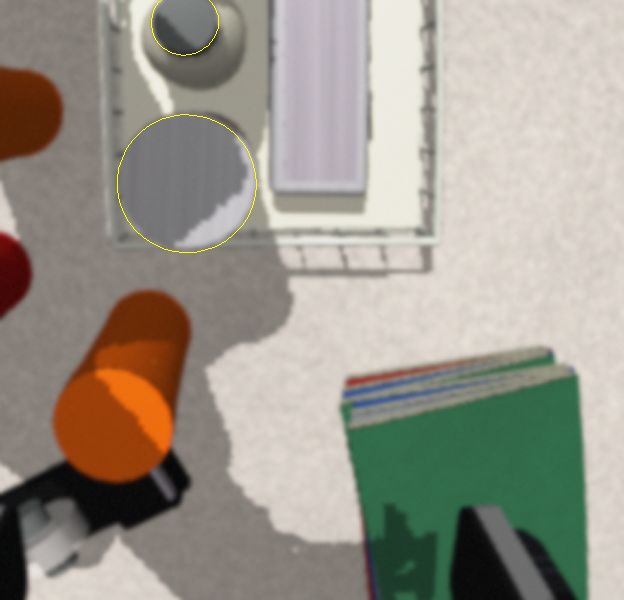

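The yellow circles from the top-camera estimates sit on the glue cap and tube lid almost exactly. The tin's near end is at crop (271..366, 191). Next I compute the tin and basket pose from both wrist views, then move the flask.

Run:
```python
from h import *
K=eyes.get_calibration("wrist")["K"]
c1={"K":K,"view":np.load("w1.npy")}; c2={"K":K,"view":np.load("w2.npy")}
for n,w,c in (("w1","wrist1",c1),("w2","wrist2raw",c2)):
    im=cv2.imread(f"pics/{w}.png"); hsv=cv2.cvtColor(im,cv2.COLOR_BGR2HSV)
    m=cv2.inRange(hsv,(120,12,90),(165,60,255)); m=cv2.morphologyEx(m,cv2.MORPH_OPEN,np.ones((5,5)))
    for k in cv2.findContours(m,0,2)[0]:
        if cv2.contourArea(k)>800: print(n,cv2.boundingRect(k),cv2.minAreaRect(np.float32([on(c,p[0],44,True) for p in k])))
for uv in [(271,192),(366,190)]: print("tin low",on(c2,(uv[0]/2.4+180,uv[1]/2.4+60),44,True))
for uv in [(312,188),(351,188)]: print("tin up",on(c1,uv,44,True))
for uv in [(113,243),(438,240)]: print("bask low",on(c2,(uv[0]/2.4+180,uv[1]/2.4+60),57,True))
for uv in [(241,171),(382,170)]: print("bask up",on(c1,uv,57,True))
im=cv2.imread("pics/wrist2raw.png"); cr=cv2.resize(im[0:160,180:400],None,fx=3,fy=3,interpolation=cv2.INTER_CUBIC)
q=np.array([proj(c2,(451.3+22*np.cos(t),-275.3+22*np.sin(t),183),True) for t in np.linspace(0,6.28,40)])
cv2.polylines(cr,[np.int32((q-[180,0])*3)],True,(0,255,255),1); cv2.imwrite("pics/wrist2b.png",cr)
```

```text
w1 (317, 198, 30, 45) ((522.0907592773438, -292.53143310546875), (66.30127716064453, 40.38889694213867), 89.13291931152344)
tin low [ 493.91239877 -437.02667341]
tin low [ 551.54787676 -434.91958853]
tin up [ 492.94350548 -245.03027589]
tin up [ 547.43410648 -244.74263191]
bask low [ 399.58355775 -465.54548018]
bask low [ 594.80291709 -462.67095472]
bask up [ 398.30776647 -218.42417774]
bask up [ 586.39178655 -215.93229667]
```

View pics/wrist2b.png

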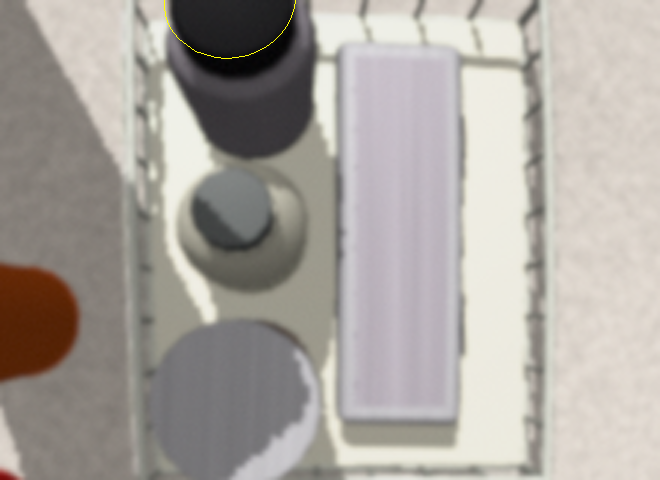

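The flask circle fits as well. Moving the flask first.

```bash
cat >> h.py <<'E'
POS={"flask":(451.3,-275.4,148,(530,62)),"glue":(450.6,-347.5,124.5,(530,-18)),"tube":(451.9,-419.6,143,(530,-98))}
O=[180,0,90]
def st(t=""):
    s=bot.state(); print(t,s["eef_pos"].round(1),"w",round(s["grip_width"],1),"F",np.round(s["contact_force"],1),"t",round(s["time_s"],1))
def pick(x,y,z,up=100,w=85,s=50):
    bot.move_gripper(w); bot.move_to([x,y,z+up],O); bot.move_l([x,y,z],vel=120); bot.wait(.2); st("at")
    bot.move_gripper(0,s); bot.wait(.2); st("grip"); bot.move_l([x,y,z+up],vel=100); bot.wait(.1); st("up")
def put(x,y,z,up=100,w=85):
    bot.move_l([x,y,z+up],vel=220); bot.wait(.2); bot.move_l([x,y,z+8],vel=100); bot.wait(.2); bot.move_l([x,y,z],vel=20); bot.wait(.2); st("down")
    bot.move_gripper(w); bot.wait(.2); bot.move_l([x,y,z+up],vel=150); st("free")
E
python3 - <<'E'
from h import *
x,y,z,m=POS["flask"]
pick(x,y,z); put(*m,z-6.5)
cv2.imwrite("pics/w3.png",eyes.get_image("wrist"))
E
```

```text
at [ 451.7 -275.8  148.7] w 85.0 F [ 0.1 -0.2  0.4] t 6.2
grip [ 451.7 -275.6  148.4] w 42.7 F [0.1 0.1 4.1] t 6.8
up [ 450.9 -275.1  247.2] w 42.5 F [ 0.1  0.9 -1.7] t 8.1
down [529.9  62.  141.4] w 43.1 F [ 0.6  0.4 -1.6] t 12.0
free [529.5  62.  240.7] w 84.7 F [-0.7 -0.   0.2] t 13.5
```

View pics/w3.png

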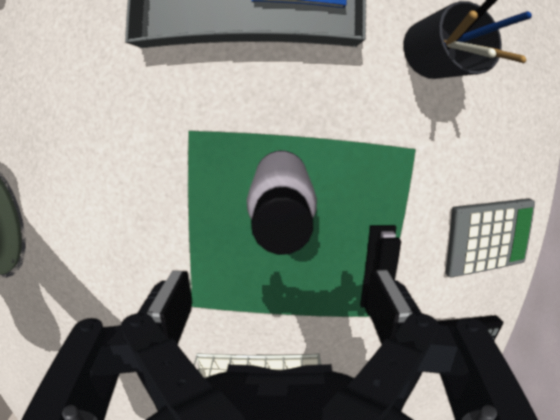

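The flask stands upright on the mat, with its cap at (283,222). Next the glue and the tube.

Run:
```python
from h import *
for n in ("glue","tube"):
    x,y,z,m=POS[n]; print(n); pick(x,y,z); put(*m,z-6.8)
bot.move_to([440,-470,300],O); bot.wait(.2)
im=eyes.get_image("top"); cv2.imwrite("pics/top4.png",im); w=eyes.get_image("wrist"); cv2.imwrite("pics/w4.png",w); np.save("w4.npy",eyes.get_calibration("wrist")["view"])
cv2.imwrite("pics/v4.png",np.hstack([cv2.resize(im[120:300,180:460],(420,270)),cv2.resize(w,(360,270))])); st()
```

```text
glue
at [ 451.  -347.9  125.3] w 85.0 F [ 0.8 -0.2  0.2] t 16.5
grip [ 450.8 -347.6  124.7] w 29.1 F [ 1.8 -0.3  1.6] t 17.3
up [ 450.2 -347.1  223.7] w 29.1 F [ 0.1 -0.6 -1.8] t 18.5
down [530.  -18.  117.7] w 28.8 F [ 0.1 -0.1 -0.3] t 22.4
free [529.5 -17.9 216.9] w 84.7 F [-0.4  0.2 -0.4] t 24.0
tube
at [ 452.3 -420.   143.9] w 84.9 F [ 0.6 -0.3 -0.1] t 27.0
grip [ 452.4 -420.   143.7] w 58.7 F [1.3 0.7 5.6] t 27.5
up [ 451.5 -419.2  242.1] w 58.7 F [-0.2  0.1 -3.2] t 28.8
down [530.2 -98.1 136.7] w 58.8 F [-1.4 -0.1  5.8] t 32.6
free [529.5 -97.8 235.4] w 85.0 F [0.9 0.  0.1] t 34.0
 [ 440.6 -469.3  300.1] w 85.0 F [-0.7 -1.2 -0.2] t 35.8
```

View pics/v4.png

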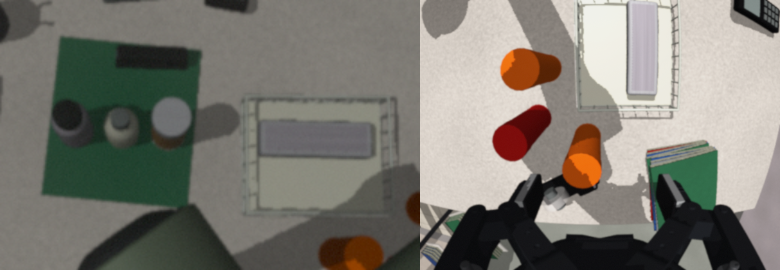

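All three stand on the mat, at crop (70,120), (121,128) and (171,123), and the tin is alone in the basket at crop (316,139). I'll locate the tin with a mask in the top view and the corner readings from wrist2b.

Run:
```python
from h import *
c=eyes.get_calibration("top"); im=cv2.imread("pics/top4.png"); hsv=cv2.cvtColor(im,cv2.COLOR_BGR2HSV)
roi=np.zeros(im.shape[:2],np.uint8); roi[195:232,348:436]=255
m=((im[...,0].astype(int)-im[...,1])>2).astype(np.uint8)*255&roi; m=cv2.morphologyEx(m,cv2.MORPH_OPEN,np.ones((3,3)))
k=max(cv2.findContours(m,0,2)[0],key=cv2.contourArea)
print(cv2.boundingRect(k),cv2.minAreaRect(np.float32([on(c,p[0],44) for p in k])))
K=eyes.get_calibration("wrist")["K"]
c2={"K":K,"view":np.load("w2.npy")}
P=np.array([on(c2,(u/3+180,v/3),44,True) for u,v in [(338,45),(458,45),(457,420),(340,420)]]); print(P,P.mean(0))
for n,z,uv in [("flask",176,(180+68/1.5,120+108/1.5)),("glue",153,(180+121/1.5,120+116/1.5)),("tube",171,(180+172/1.5,120+112/1.5))]: print(n,on(c,uv,z))
```

```text
(357, 203, 68, 18) ((524.7466430664062, -345.7166748046875), (43.2756233215332, 170.04098510742188), 1.4952349662780762)
[[ 493.14371518 -252.70475178]
 [ 550.33909534 -250.25476291]
 [ 551.33716298 -436.15193599]
 [ 494.51364422 -437.0227676 ]] [ 522.33340443 -344.03355457]
flask [538.6539814   56.26737131]
glue [532.73329598 -22.37589795]
tube [537.77013312 -99.48659446]
```

Tin is at about (522.4, -344.5), aligned with y. I'll pick it up and hover over the near half of the tray for a look.

Run:
```python
from h import *
bot.move_to([522.4,-344.5,160],O)
pick(522.4,-344.5,14,up=100,s=60)
bot.move_l([522.4,-344.5,300],vel=200); bot.move_l([436,330,300],vel=230); bot.move_l([436,330,180],vel=150); bot.wait(.3); st("hover")
im=eyes.get_image("top"); c=eyes.get_calibration("wrist"); w=eyes.get_image("wrist"); np.save("w5.npy",c["view"]); cv2.imwrite("pics/w5.png",w); cv2.imwrite("pics/top5.png",im)
cv2.imwrite("pics/v5.png",np.hstack([cv2.resize(im[140:290,40:240],(400,300)),cv2.resize(w,(400,300))]))
```

```text
at [ 522.9 -344.9   14.9] w 84.5 F [-0.1 -0.5 -0.2] t 38.3
grip [ 522.9 -344.8   14.7] w 59.0 F [0.5 0.8 5.4] t 38.9
up [ 521.9 -344.1  113.1] w 59.1 F [ 0.2 -0.1 -2.3] t 40.1
hover [436.4 330.2 180.6] w 58.9 F [-0.9  0.8 -1.9] t 45.6
```

View pics/v5.png

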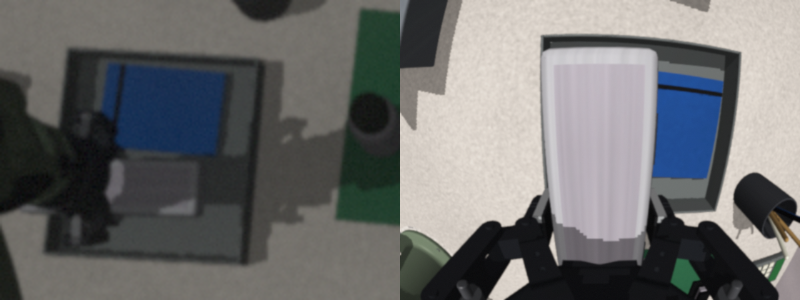

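Run:
```python
from h import *
c=eyes.get_calibration("top")
for t,u,v,z in [("nb",101,150,18.5),("nb",222,156,18.5),("nb",102,64,18.5),("nb",228,73,18.5),("nearrim",45,253,45),("nearrim",248,263,45),("farrim",70,50,45),("farrim",264,60,45)]: print(t,on(c,(40+u/2,140+v/2),z))
w={"K":eyes.get_calibration("wrist")["K"],"view":np.load("w5.npy")}
for t,u,v,z in [("TL",142,37,45),("TR",340,52,45),("nbTR",323,85,18.5),("nbBR",305,181,18.5)]: print(t,on(w,(u*1.4,v*1.4),z,True))
```

```text
nb [499.44402394 409.83670097]
nb [495.78758579 257.7596265 ]
nb [610.30509018 417.59527643]
nb [603.11911895 256.94816595]
nearrim [368.0247702  457.02048069]
nearrim [361.7013114  211.20460428]
farrim [621.28858049 448.6855447 ]
farrim [615.44046521 206.35720178]
TL [366.65885695 461.14128507]
TR [621.71573691 456.1631893 ]
nbTR [611.39563595 408.0488611 ]
nbBR [600.83470985 259.02068586]
```

The gap between the tray's near wall (x≈369) and the notebook (x≈497) is centred at x≈433, so the tin goes there.

Run:
```python
from h import *
bot.move_l([433,332,180],vel=50)
put(433,332,8.3,up=120,w=74)
bot.move_l([433,332,280],vel=200); bot.move_to([530,-150,280],O); bot.wait(.2)
im=eyes.get_image("top"); cv2.imwrite("pics/top6.png",im); c=eyes.get_calibration("wrist"); w=eyes.get_image("wrist"); np.save("w6.npy",c["view"]); cv2.imwrite("pics/w6.png",w)
for p,r,z in [((530,62),22,176),((530,-18),15,153),((530,-98),30,171)]:
    q=np.array([proj(c,(p[0]+r*np.cos(t),p[1]+r*np.sin(t),z),True) for t in np.linspace(0,6.28,40)]); cv2.polylines(w,[np.int32(q)],True,(0,255,255),1)
cv2.imwrite("pics/v6.png",np.hstack([cv2.resize(im[140:290,40:240],(320,240)),cv2.resize(w,(480,360))[:240]])); st()
```

```text
down [433.  332.    8.7] w 59.0 F [-1.4 -0.6  5.2] t 48.7
free [432.4 331.7 127.5] w 74.0 F [-0.3  0.6  0.7] t 50.2
 [ 530.2 -149.4  280.1] w 74.3 F [-0.1 -0.1  0.1] t 53.2
```

View pics/v6.png

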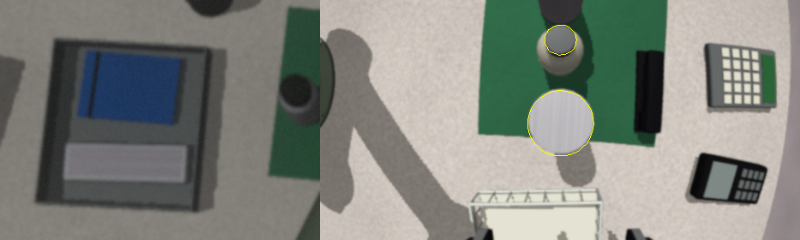

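The tin lies flat in the tray beside the notebook, and the circles match the tube and glue on the mat. Now I put the goods back: tube, glue, flask.

Run:
```python
from h import *
for n in ("tube","glue","flask"):
    x,y,z,m=POS[n]; print(n); pick(*m,z-7); put(x,y,z+.3)
bot.move_l([451,-275,330],vel=200); bot.move_to([475,-470,370],O); bot.wait(.3)
im=eyes.get_image("top"); c=eyes.get_calibration("wrist"); w=eyes.get_image("wrist"); cv2.imwrite("pics/top7.png",im); cv2.imwrite("pics/w7.png",w)
t0=cv2.imread("pics/top0.png"); f=lambda a: cv2.resize(a[150:290,320:460],(400,400))
cv2.imwrite("pics/v7.png",np.hstack([f(t0),f(im)])); st()
```

```text
tube
at [530.6 -98.2 136.8] w 84.5 F [-0.3 -0.1  1.2] t 55.0
grip [530.5 -98.1 136.6] w 59.1 F [0.6 0.1 6. ] t 55.6
up [529.5 -97.9 235.2] w 58.8 F [-0.7  0.9 -2.6] t 56.8
down [ 452.  -419.8  143.7] w 58.8 F [-1.   0.7  3.3] t 60.7
free [ 451.6 -419.2  242.4] w 85.1 F [-0.3  0.  -0.5] t 62.1
glue
at [530.6 -18.1 118.2] w 84.8 F [-0.3  0.1  0.3] t 65.0
grip [530.3 -18.1 117.7] w 29.0 F [ 0.2 -0.7  1.9] t 65.8
up [529.5 -17.9 216.7] w 28.6 F [-0.2  0.5 -2.2] t 67.0
down [ 450.5 -347.4  124.7] w 28.8 F [-0.4 -0.9 -1. ] t 70.9
free [ 450.2 -347.1  224. ] w 85.0 F [ 0.1 -0.  -0.9] t 72.5
flask
at [530.6  62.  141.8] w 85.2 F [ 0.5  0.7 -0.3] t 75.5
grip [530.4  62.  141.4] w 42.9 F [ 0.7 -0.5  4. ] t 76.1
up [529.5  62.  240.2] w 42.8 F [-0.5 -0.7 -2.3] t 77.4
down [ 451.3 -275.4  148.4] w 42.9 F [-0.5 -0.   0.3] t 81.3
free [ 450.9 -275.1  247.5] w 84.6 F [-0.6  0.1 -0.5] t 82.8
 [ 475.3 -469.3  370.5] w 84.7 F [-0.3  0.6 -0.2] t 84.6
```

View pics/v7.png

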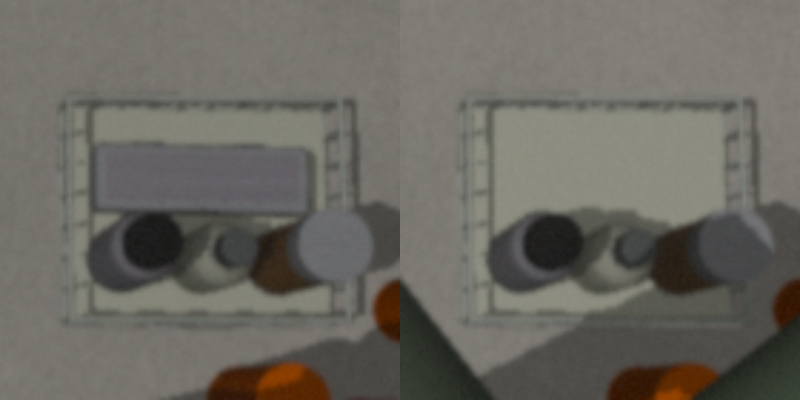

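The before and after views match: the caps are at (152,240), (237,248) and (335,245) in both, and all three stand upright. Handing in.

```bash
python3 -c "
from workcell import bot
print(bot.finish_job())"
```

```text
the job is handed in; nothing more can be done
None
```

I handed the job in at about 85 s of the 147 s: the tin lies flat in the tray next to the notebook, and the flask, glue and tube stand upright again on their original spots. The last pictures agree with the starting ones, but the interface gave no verdict.

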